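# Start the stirrer under the conical flask

## Robot

A 6-joint arm with a two-finger parallel gripper is mounted at the origin on the work surface. World frame = base frame: x ahead of the robot, y to its left, z up, the work surface at z = 0. Lengths are in mm, angles in rad, forces in N, time in s.
With the tool pointing down it reaches from about 275 to 750 mm from the base axis. Payload 10.2 kg.
Tool frame: the origin (TCP) lies midway between the tips of the shut fingers; the grasp point (between the pads) lies 19 mm behind it (ctrl.tcp_to_grasp is the z of the grasp point in the tool frame, in mm); z points along the fingers, y is the direction in which the jaws open and shut (so a half turn about z gives the same grasp; the last joint's range is limited). The gripper opens to 85 mm and grips with 20 to 120 N. Pads are 22 mm wide; open, the fingers measure 114 mm over their backs; the gripper's body (76 mm by 85 mm) begins 54 mm behind the grasp point. The pads swing forward as they close: fully open they stand 13 mm farther back than shut.
Start: joints at [1.119, 0.313, 1.498, -0, 1.331, -0.223], TCP at [119.087, 511.321, 231.294] pointing down, gripper open.
Joint ranges: [-2.94, 2.94], [-0.97, 2.17], [0.19, 2.56], [-1.23, 4.37], [0.02, 3.11], [-2.88, 2.88]. Speed limits (rad/s): [2.39, 2.39, 3.01, 3.14, 3.14, 3.14].

## Interface

Orientations are given as a unit quaternion [w, x, y, z].
In Python, from rig import sensors, capture, order, ctrl gives the robot as it stands. The module is installed in compiled form; this text tells all that it offers.
- The arm moves only by the tool play_rows, never from a script. Its argument "deltas" is a list of rows, each a list of 7 numbers: the shift along the world's x, y, z in units of 40 mm (1.0 is 40 mm), then the turn, a rotation vector about the world's x, y, z in units of 6 degrees (1.0 is 6 degrees), then the opening, from -1 (shut) to 1 (fully open). A call has 1 to 8 rows; each row shifts and turns the commanded pose from where the row before left it; what a row does not reach is not made up. A row lasts 1/12 s, in which the tool goes at most 41.7 mm and 7.16 degrees, less where a joint would pass 70% of its speed; a pose out of reach is approached as far as the arm can. A call is refused whole if a number of a shift passes 1 or a number of a turn 1, either way. A call with a gripper value outside its range is refused whole. The fingers move at their own pace and stop on an object; "squeeze" is the grip in N (left out, the last holds). Time passes only in rows, so rows that do not move let the fingers close. It gives the time, the measured TCP pose, the force and the opening at its end, in the units of the state.
- sensors.sense(): the state, without advancing time (a new reading comes with each control period).
- capture(name): name is "scene" or "top" or "wrist"; returns a dict with "pixels" (420x560x3 uint8, red, green, blue), "z_map" (420x560 float32, mm along the optical axis (not along the pixel's ray), 0 where there is no reading), "fx", "fy", "cx", "cy" (pixels), "eye" and "rotation" of the camera in the world; the wrist camera has in their place "tool_from_camera" (4x4, takes a point from camera to tool coordinates, whose origin is the TCP and whose axes are the flange's). Camera axes: x right, y down, z forward; pixel columns grow to the right and rows downward; lengths in mm; the calibration is good to about 2 mm. A picture is of the moment at which its call begins: read the wrist's pose just before it.
- order.finish_job(): hands the job in, once; it reports no verdict.
The state is a dict: "time_s": time; "joints": joint angles; "dq": joint speeds; "tau": joint torques, N m; "eef_pos": TCP position; "ee_rot": TCP orientation; "force": force on the tool from outside, world axes, zero at the start; "wrist_torque": the same for the moment, N m; "grip_width": opening from 0.0 (shut) to 1.0 (fully open).
Only numpy, scipy, OpenCV 4.12 (cv2) and the standard library are available. Lean on these libraries where they do the work, as an engineer would, in place of code of your own. Each camera call takes 0.05 s, during which the arm holds its last target. There are 200 camera calls.

## Task

Switch on the power box by pressing the raised half of its black rocker fully down, and leave it on. Then, on the three-place stirrer, press down the round key directly in front of the plate on which the conical flask stands, and let it spring back. Press gently with the fingertips, do not press the other keys or the power box's round stop button, and leave the glassware and everything else where it stands.

Things in the scene. Friction and masses are not known exactly. Their poses are not given: they have to be found in the camera images.
- stirrer: Fixed white three-place magnetic stirrer, 260 (x) by 400 (y) by 60 mm high. Origin: centre of its underside, on the bench. Its x axis points from the key side to the plate side (away from the robot, within about 15 degrees), its y axis to the left as seen from the robot, z up. Three dark steel plates, 104 mm across and 4 mm thick, stand in a row along y at y = +125, 0, -125 mm, x = +45 mm; one round key is in front of each at the same y, x = -95 mm.
- plate_left (a point): Centre of the top of the left steel plate (as seen from the robot), 64 mm above the bench.
- key_left_top (a point): Centre of the top of the left key, which is in front of the left plate: grey round push key 32 mm across in a black housing (48 mm across, 12 mm high) on the stirrer's front deck; the key stands 12 mm proud of the housing, its top 84 mm above the bench when up. Moves with the key.
- key_left (a joint): Travel of that key (m): 0 up, 0.008 fully down. It goes straight down on a spring, about 4 N at the bottom, and returns by itself.
- plate_middle (a point): Centre of the top of the middle steel plate (as seen from the robot), 64 mm above the bench.
- key_middle_top (a point): Centre of the top of the middle key, which is in front of the middle plate: grey round push key 32 mm across in a black housing (48 mm across, 12 mm high) on the stirrer's front deck; the key stands 12 mm proud of the housing, its top 84 mm above the bench when up. Moves with the key.
- key_middle (a joint): Travel of that key (m): 0 up, 0.008 fully down. It goes straight down on a spring, about 4 N at the bottom, and returns by itself.
- plate_right (a point): Centre of the top of the right steel plate (as seen from the robot), 64 mm above the bench.
- key_right_top (a point): Centre of the top of the right key, which is in front of the right plate: grey round push key 32 mm across in a black housing (48 mm across, 12 mm high) on the stirrer's front deck; the key stands 12 mm proud of the housing, its top 84 mm above the bench when up. Moves with the key.
- key_right (a joint): Travel of that key (m): 0 up, 0.008 fully down. It goes straight down on a spring, about 4 N at the bottom, and returns by itself.
- power_box: Fixed grey power box, 170 (x) by 100 (y) by 45 mm high, on the bench to the left or right of the stirrer. Origin: centre of its underside. Its x axis points away from the robot within about 20 degrees, z up. On its top: the black rocker, pivoted across the box (along y) at x = -35 mm, 63 mm above the bench; and a grey round stop button 30 mm across at x = +55 mm, its top about 63 mm above the bench, which must be left alone.
- rocker_raised (a point): Point on the top face of the rocker's far (+x) half, in the middle of its 54 mm width (y), 24 mm out from the pivot; moves with the rocker. The rocker is a shallow V, each half 36 mm long and 8 mm thick. When off, the far half slopes up away from the robot by 0.4 rad and the near half is level; when fully on, the far half is level with its top 71 mm above the bench. Pressing this point straight down switches it on.
- rocker (a joint): Angle of the rocker (rad): 0 off (far half raised), it starts between 0 and 0.06; 0.4 fully on (far half level). Friction keeps it where it is left; about 3 N at this point moves it.
- stop (a joint): Travel of the stop button (m): 0 up, 0.006 fully down, sprung.
- flask: Conical (Erlenmeyer) flask of clear glass, loose, empty: 84 mm across at the base, tapering to a neck 34 mm across, 135 mm tall. Origin: centre of its underside, z axis up through the neck. Stands within 10 mm of the centre of one of the three plates; which one varies.
- beaker: Beaker of clear glass, loose: straight open cup 76 mm across, 95 mm tall, on another plate. Origin: centre of its underside, z up.
- bottle: Bottle of clear glass with a white cap, loose: 72 mm across, 150 mm tall, on the remaining plate. Origin: centre of its underside, z up.
- deck_jar: Bystander: small capped glass jar, 30 mm across, 36 mm tall, loose on the stirrer's front deck between the middle and right keys. Origin: centre of its underside.
- vial_tray: Bystander: fixed white tray 160 by 100 by 40 mm with six cells, on the other side of the stirrer from the power box. Origin: centre of its underside.
- vial_0: Bystander: capped vial 28 mm across, 65 mm tall, loose in the tray. Origin: centre of its underside.
- vial_1: Bystander: as vial_0, in another cell.
- spatula: Bystander: flat steel lab spatula, 150 by 8 to 14 by 4 mm, lying loose on the stirrer, between the keys and the plates. Origin: centre of its underside.
- crucible: Bystander: small white porcelain crucible (open cup), 34 mm across, 30 mm tall, loose on the stirrer's front deck between the left and middle keys. Origin: centre of its underside.

How it is judged (in metres and radians):
On the way, in this order (a step that is already met when the one before it is completed fails the run):
1. the rocker of the power box is fully on (value of joint rocker above 0.34 rad), for 0.1 s.
2. with the power on, the key in front of the flask's plate is pressed at least 5 mm (value of joint rocker above 0.34 rad and ((horizontal distance between flask and plate_left below 0.03 m and value of joint key_left above 0.005 m and contact force between the fingers and key_left above 0.3 N) or (horizontal distance between flask and plate_middle below 0.03 m and value of joint key_middle above 0.005 m and contact force between the fingers and key_middle above 0.3 N) or (horizontal distance between flask and plate_right below 0.03 m and value of joint key_right above 0.005 m and contact force between the fingers and key_right above 0.3 N))), for 0.1 s.
At the end, for the whole second after the job is handed in: The rocker is on (over 0.34 of 0.4 rad), the three keys and the stop button are up again (within 1.5 mm), and the three vessels stand upright and at rest on their plates; they and all loose bystanders are within 15 mm of where they were (value of joint rocker above 0.34 rad and value of joint each of stop, key_left, key_middle, key_right below 0.0015 m and (horizontal distance between flask and plate_left below 0.03 m or horizontal distance between flask and plate_middle below 0.03 m or horizontal distance between flask and plate_right below 0.03 m) and distance of each of flask, beaker, bottle, deck_jar, vial_0, vial_1, spatula, crucible from where it was at the start of the episode below 0.015 m and angle between each of flask, beaker, bottle's own z axis and vertical below 0.1 rad and linear speed of each of flask, beaker, bottle below 0.02 m/s); the robot touches nothing.
It fails at once if a key that is not in front of the flask is pressed more than 3 mm ((horizontal distance between flask and plate_left above 0.05 m and value of joint key_left above 0.003 m) or (horizontal distance between flask and plate_middle above 0.05 m and value of joint key_middle above 0.003 m) or (horizontal distance between flask and plate_right above 0.05 m and value of joint key_right above 0.003 m)).
It fails at once if the stop button is pressed more than 2 mm (value of joint stop above 0.002 m).
It fails at once if a vessel or bystander is moved more than 15 mm or lifted (distance of any of flask, beaker, bottle, deck_jar, vial_0, vial_1, spatula, crucible from where it was at the start of the episode above 0.015 m).
It fails at once if a vessel is tipped more than 0.2 rad (angle between any of flask, beaker, bottle's own z axis and vertical above 0.2 rad).
It fails at once if the stirrer or the power box is pressed with more than 25 N (contact force between the fingers and stirrer above 25 N or contact force between the fingers and power_box above 25 N).
It also fails if it takes over 48 s, if anything falls off the work surface, if the arm or the gripper's body presses on something with over 40 N, if the wrist force passes 120 N, or if a joint passes its speed limit or range.

## Working session

There is one attempt and no reset: what is moved stays moved. The work goes in short steps, Python scripts to look and compute and a tool call to move; the robot and the scene stay as the last step left them, time stands still between calls to the robot, and variables do not carry over. Pictures are saved under pics/ and viewed, about 8 in all and at most 12, crops included, and the job is handed in when it is done.

Besides the shell and the picture viewer there is one more tool, called after "Emit:" as name(argument=value, ...) on one line, values as JSON. play_rows: Moves the arm, as the interface text tells. Its arguments: {"type":"object","properties":{"deltas":{"type":"array","items":{"type":"array","items":{"type":"number"}}},"squeeze":{"type":"number"}},"required":["deltas"]}

```bash
mkdir -p pics
cat > h.py <<'E'
import numpy as np,cv2
from rig import sensors,capture,order,ctrl
def snap(n,f):
    c=capture(n);np.savez('pics/'+f+'.npz',**c);cv2.imwrite('pics/'+f+'.png',c['pixels'][:,:,::-1]);return c
def world(c,u,v,z=None,r=2):
    R=np.array(c['rotation']);e=np.array(c['eye'])
    d=R@np.array([(u-c['cx'])/c['fx'],(v-c['cy'])/c['fy'],1.])
    if z is None:
        p=c['z_map'][int(v)-r:int(v)+r+1,int(u)-r:int(u)+r+1];return e+d*np.median(p[p>0])
    return e+d*(z-e[2])/d[2]
E
python3 - <<'E'
from h import *
for n in('scene','top'):
    c=snap(n,n); print(n,c['eye'],c['rotation'])
print(sensors.sense())
E
```

```text
scene [1005.03792117  287.08932873  918.70894298] [-0.13359728  0.45573739  0.84273245 -0.25349007]
top [ 431.8792752   -18.25201801 1299.56009436] [-0.03400899  0.70984487 -0.70304024  0.02642084]
{'time_s': 0.1, 'joints': array([ 1.11860303e+00,  3.13393642e-01,  1.49834488e+00,  2.41438335e-05,
        1.33097775e+00, -2.23427261e-01]), 'dq': array([-0.00139649, -0.00224358, -0.00252595, -0.00155546,  0.00068878,
        0.00211321]), 'tau': array([ 3.04509937e-03, -4.12897289e+01, -2.60141981e+01, -1.61523203e-04,
        2.98279672e-03,  1.26524148e-05]), 'eef_pos': array([118.97998561, 511.11753451, 230.79861497]), 'ee_rot': array([-1.97257133e-04,  1.14136596e-01,  9.93464907e-01, -5.26168763e-04]), 'force': array([ 0.34898521, -0.89230289,  0.01159827]), 'wrist_torque': array([-0.00155407,  0.01542479, -0.04226266]), 'grip_width': 0.9979120466603888}
```

Rotation is a quaternion [w,x,y,z].

```bash
sed -i "s/R=np.array(c\['rotation'\])/q=np.array(c['rotation']);R=Rot.from_quat([q[1],q[2],q[3],q[0]]).as_matrix()/; 1a from scipy.spatial.transform import Rotation as Rot" h.py; cat h.py | head -8
```

```text
import numpy as np,cv2
from scipy.spatial.transform import Rotation as Rot
from rig import sensors,capture,order,ctrl
def snap(n,f):
    c=capture(n);np.savez('pics/'+f+'.npz',**c);cv2.imwrite('pics/'+f+'.png',c['pixels'][:,:,::-1]);return c
def world(c,u,v,z=None,r=2):
    q=np.array(c['rotation']);R=Rot.from_quat([q[1],q[2],q[3],q[0]]).as_matrix();e=np.array(c['eye'])
    d=R@np.array([(u-c['cx'])/c['fx'],(v-c['cy'])/c['fy'],1.])
```

View pics/top.png

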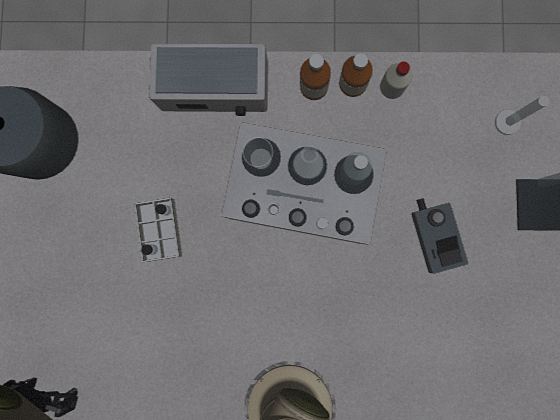

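View pics/scene.png

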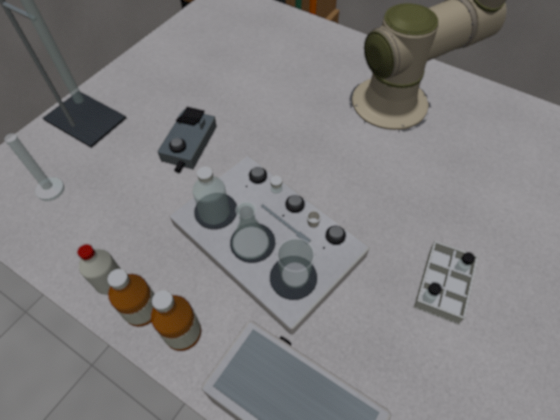

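The top view shows the beaker on the left plate (261,156), what looks like the flask in the middle (307,165), and the capped bottle on the right (354,172). The middle key is near (297,217), and the power box is on the right with its rocker near (447,250). I'll enlarge the crops to confirm and get the pixel positions.

Run:
```python
from h import *
c=dict(np.load('pics/top.npz'))
im=cv2.imread('pics/top.png')
a=cv2.resize(im[130:250,220:380],None,fx=3.75,fy=3.75,interpolation=cv2.INTER_CUBIC)[:450]
b=cv2.resize(im[190:280,400:480],None,fx=5,fy=5,interpolation=cv2.INTER_CUBIC)
print(a.shape,b.shape)
cv2.imwrite('pics/a.png',a);cv2.imwrite('pics/b.png',b)
for n,u,v,z in [('kl',250,208.5,84),('km',297,217,84),('kr',344.5,226,84),('stop',437.5,217,63),('rock',447,250,71)]:
    print(n,world(c,u,v,z).round(1),world(c,u,v,r=1).round(1))
```

```text
(450, 600, 3) (450, 400, 3)
kl [527.4 107.   84. ] [527.5 107.2  82.7]
km [506.5 -14.9  84. ] [506.6 -14.9  82.4]
kr [ 484.4 -137.5   84. ] [ 484.4 -137.5   83.7]
stop [ 511.3 -383.    63. ] [ 510.9 -381.4   68.2]
rock [ 425.5 -403.7   71. ] [ 425.5 -403.8   70.7]
```

View pics/a.png

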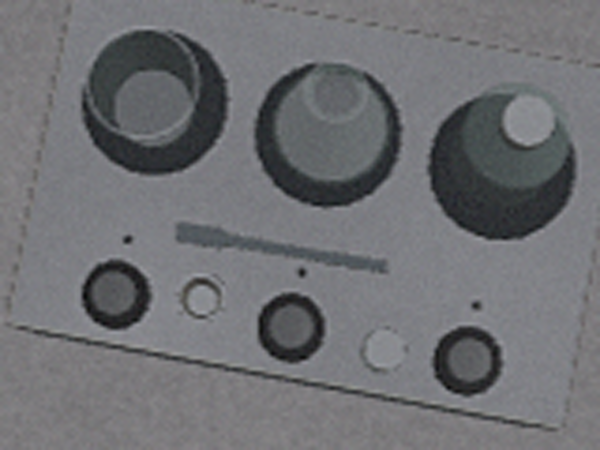

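View pics/b.png

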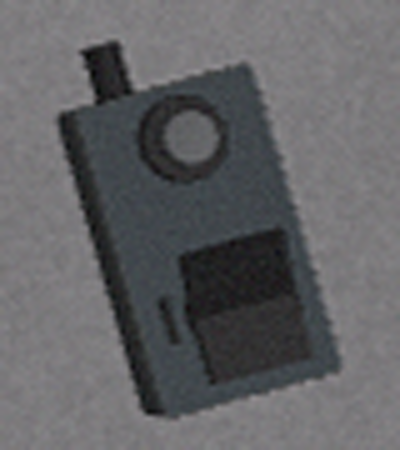

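The flask (tapered with a neck) is on the middle plate, crop (327,135). The middle key's centre is at crop (292,325). On the power box, the stop button is at crop (193,137). The rocker's far half spans crop (180–298, 230–318), with the pivot line centred at about (244,307).

Run:
```python
from h import *
c=dict(np.load('pics/top.npz'))
A=lambda x,y:(220+x/3.75-.4,130+y/3.75-.4); B=lambda x,y:(400+x/5-.4,190+y/5-.4)
k=[world(c,*A(*p),84) for p in((116,294),(292,325),(467,359))]
print(np.round(k,1),(k[0]+k[2])/2,np.linalg.norm(k[0]-k[2]))
s=world(c,*B(193,137),63);p=world(c,*B(244,307),71);f=world(c,*B(233,243),84)
near=world(c,*B(261,371),71)
print(s,p,f,near,np.linalg.norm((s-p)[:2]),np.linalg.norm((f-p)[:2]))
d=(s-p)[:2];d/=np.linalg.norm(d);print('axis',d,np.degrees(np.arctan2(d[1],d[0])))
for t in(19,24):print(t,s[:2]-d*(90-t),p[:2]+d*t)
for q in((233,262),(236,275)):print(world(c,*B(*q),r=1))
```

```text
[[ 528.7  105.7   84. ]
 [ 508.4  -16.1   84. ]
 [ 486.1 -136.6   84. ]] [507.43177611 -15.43786967  84.        ] 245.95669495463844
[ 511.28738913 -384.78499007   63.        ] [ 422.91539775 -407.29316791   71.        ] [ 455.64821062 -398.13936953   84.        ] [ 390.11535115 -415.44649746   71.        ] 91.1933491549345 33.98866080214561
axis [0.9690618 0.2468182] 14.289308902207079
19 [ 442.4840011  -402.30908192] [ 441.32757202 -402.6036222 ]
24 [ 447.32931012 -401.07499094] [ 446.17288103 -401.36953123]
[ 445.96304514 -398.96684761   80.80393657]
[ 439.33067292 -401.10350153   78.5159119 ]
```

Emit:
play_rows(deltas=[[0.5, -0.5, 0.8, 0, 0, 0, -1], [0.8, -0.6, 0.7, 0, 0, 0, -1], [0.8, -0.6, 0, 0, 0, 0, -1], [0.8, -0.6, 0, 0, 0, 0, -1], [0.8, -0.6, 0, 0, 0, 0, -1], [0.8, -0.6, 0, 0, 0, 0, -1], [0.6, -0.8, 0, 0, 0, 0, -1], [0.6, -0.8, 0, 0, 0, 0, -1]])

```text
time_s: 0.77
eef_pos: [342.9, 309.7, 286.1]
ee_rot: [-0.0, 0.114, 0.993, -0.0]
force: [0.5, 1.0, -0.3]
grip_width: 0.004
```

Emit:
play_rows(deltas=[[0.2, -0.9, 0, 0, 0, 0, -1], [0.2, -0.9, 0, 0, 0, 0, -1], [0.2, -0.9, 0, 0, 0, 0, -1], [0, -0.9, 0, 0, 0, 0, -1], [0, -0.9, 0, 0, 0, 0, -1], [0, -0.9, 0, 0, 0, 0, -1], [0, -0.9, 0, 0, 0, 0, -1], [0, -0.9, 0, 0, 0, 0, -1]])

```text
time_s: 1.43
eef_pos: [365.3, 21.8, 286.4]
ee_rot: [0.0, 0.114, 0.993, 0.0]
force: [1.0, -0.1, 0.6]
grip_width: -0.002
```

Emit:
play_rows(deltas=[[0, -0.9, 0, 0, 0, 0, -1], [0, -0.9, 0, 0, 0, 0, -1], [0.1, -0.9, 0, 0, 0, 0, -1], [0.3, -0.9, 0, 0, 0, 0, -1], [0.3, -0.9, 0, 0, 0, 0, -1], [0.3, -0.9, 0, 0, 0, 0, -1], [0.3, -0.9, 0, 0, 0, 0, -1], [0.3, -0.9, -0.5, 0, 0, 0, -1]])

```text
time_s: 2.1
eef_pos: [430.6, -266.5, 269.2]
ee_rot: [0.002, 0.114, 0.993, -0.002]
force: [1.1, 0.4, 0.8]
grip_width: -0.003
```

Emit:
play_rows(deltas=[[0.2, -0.7, -0.8, 0, 0, 0, -1], [0.1, -0.5, -0.9, 0, 0, 0, -1], [0, 0, -0.5, 0, 0, 0, -1], [0, 0, 0, 0, 0, 0, -1], [0, 0, 0, 0, 0, 0, -1]])

```text
time_s: 2.52
eef_pos: [441.1, -310.3, 180.0]
ee_rot: [-0.001, 0.114, 0.993, 0.001]
force: [-0.3, -0.3, 0.1]
grip_width: -0.002
```

Emit:
play_rows(deltas=[[0.1, -0.8, -0.3, 0, 0, 0, -1], [0, -0.8, -0.5, 0, 0, 0, -1], [0, -0.7, -0.5, 0, 0, 0, -1], [0, 0, -0.4, 0, 0, 0, -1], [0, 0, 0, 0, 0, 0, -1], [0, 0, 0, 0, 0, 0, -1], [0, 0, 0, 0, 0, 0, -1]])

```text
time_s: 3.1
eef_pos: [446.2, -402.4, 114.8]
ee_rot: [0.001, 0.114, 0.994, -0.001]
force: [-0.8, 0.5, 0.0]
grip_width: -0.002
```

Run:
```python
from h import *
c=snap('wrist','w1');s=sensors.sense();print(s['eef_pos'],s['force'],c['tool_from_camera'])
c=snap('scene','s1')
im=cv2.imread('pics/s1.png')
a=cv2.resize(im[70:200,130:260],(520,520),interpolation=cv2.INTER_CUBIC)
cv2.imwrite('pics/s1c.png',a)
```

```text
[ 446.19100528 -402.41721967  114.65166364] [ 0.24607755  0.49255188 -0.58469695] [[ 2.62383951e-03 -9.46775291e-01 -3.21884550e-01  8.29910104e+01]
 [ 9.99996474e-01  2.35265423e-03  1.23148304e-03  2.19950587e-01]
 [-4.08654664e-04 -3.21886646e-01  9.46778126e-01 -1.42536894e+02]
 [ 0.00000000e+00  0.00000000e+00  0.00000000e+00  1.00000000e+00]]
```

View pics/s1c.png

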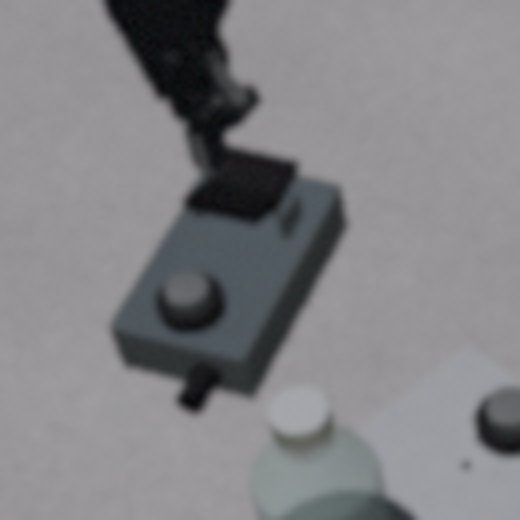

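View pics/w1.png

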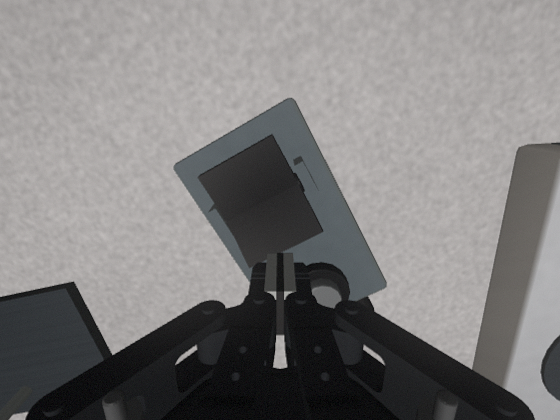

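The wrist view shows the rocker with its far edge at (248,268)–(323,231) and its pivot line at about (213,210)–(297,178). The fingertips are at (280,256), just above the far half. I'll check the position against this view.

Run:
```python
from h import *
c=dict(np.load('pics/w1.npz'));T=c['tool_from_camera'];s=sensors.sense();q=s['ee_rot'];R=Rot.from_quat([q[1],q[2],q[3],q[0]]).as_matrix()
def W(u,v,z):
    d=R@T[:3,:3]@np.array([(u-c['cx'])/c['fx'],(v-c['cy'])/c['fy'],1]);e=R@T[:3,3]+s['eef_pos'];return e+d*(z-e[2])/d[2]
for u,v,z in((248,268,84),(323,231,84),(285,249,84),(222,208,71),(297,180,71),(198,177,71),(273,135,71)):print(u,v,W(u,v,z).round(1))
for z in (79.7,): 
    p=T[:3,:3].T@(R.T@(np.array([446.2,-402.4,z])-s['eef_pos'])-T[:3,3]);print(c['fx']*p[0]/p[2]+c['cx'],c['fy']*p[1]/p[2]+c['cy'])
```

```text
248 268 [ 459.  -426.2   84. ]
323 231 [ 444.  -373.8   84. ]
285 249 [ 450.9 -399.6   84. ]
222 208 [ 419.1 -434.6   71. ]
297 180 [ 411.7 -382.9   71. ]
198 177 [ 395.8 -443.5   71. ]
273 135 [ 381.2 -391.3   71. ]
279.128745675471 240.42535093543006
```

Emit:
play_rows(deltas=[[-0.08, 0, -0.3, 0, 0, 0, -1], [0, 0, -0.3, 0, 0, 0, -1], [0, 0, -0.1, 0, 0, 0, -1], [0, 0, -0.05, 0, 0, 0, -1], [0, 0, 0, 0, 0, 0, -1]])

```text
time_s: 3.62
eef_pos: [442.2, -402.4, 82.2]
ee_rot: [-0.0, 0.114, 0.993, 0.0]
force: [-0.6, -0.1, 0.3]
grip_width: -0.001
```

Emit:
play_rows(deltas=[[0, 0, -0.1, 0, 0, 0, -1], [0, 0, -0.1, 0, 0, 0, -1], [0, 0, 0, 0, 0, 0, -1]])

```text
time_s: 3.87
eef_pos: [442.3, -402.7, 74.0]
ee_rot: [0.0, 0.114, 0.993, -0.0]
force: [1.0, -0.8, 2.1]
grip_width: -0.0
```

Emit:
play_rows(deltas=[[0, 0, -0.05, 0, 0, 0, -1], [0, 0, 0, 0, 0, 0, -1]])

```text
time_s: 4.03
eef_pos: [442.2, -402.7, 72.1]
ee_rot: [0.0, 0.114, 0.993, -0.0]
force: [1.6, 0.3, 1.5]
grip_width: -0.004
```

Emit:
play_rows(deltas=[[0, 0, -0.03, 0, 0, 0, -1], [0, 0, 0, 0, 0, 0, -1]])

```text
time_s: 4.2
eef_pos: [442.2, -402.7, 71.1]
ee_rot: [0.0, 0.114, 0.993, -0.0]
force: [2.6, -0.2, 2.5]
grip_width: -0.002
```

Emit:
play_rows(deltas=[[0, 0, -0.03, 0, 0, 0, -1], [0, 0, 0, 0, 0, 0, -1]])

```text
time_s: 4.37
eef_pos: [442.3, -402.8, 70.9]
ee_rot: [0.0, 0.114, 0.993, -0.0]
force: [1.0, 3.5, 11.0]
grip_width: -0.004
```

The force jumped to 11 N at z = 70.9, so the rocker is at its end stop. I'll hold briefly, retreat, and check its height.

Emit:
play_rows(deltas=[[0, 0, 0, 0, 0, 0, -1], [0, 0, 0, 0, 0, 0, -1], [0, 0, 0.5, 0, 0, 0, -1], [0, 0, 0.7, 0, 0, 0, -1], [0, 0.6, 0.7, 0, 0, 0, -1], [0, 0.9, 0.3, 0, 0, 0, -1], [0, 0.9, 0, 0, 0, 0, -1], [0, 0.9, 0, 0, 0, 0, -1]])

```text
time_s: 5.03
eef_pos: [441.4, -269.3, 158.0]
ee_rot: [-0.0, 0.115, 0.993, -0.0]
force: [0.3, 0.6, -0.3]
grip_width: -0.001
```

Run:
```python
from h import *
c=snap('top','t2');s=sensors.sense();print(s['eef_pos'],s['force'])
B=lambda x,y:(400+x/5-.4,190+y/5-.4)
for q in((230,255),(233,262),(236,275),(240,290),(255,340)):print(world(c,*B(*q),r=1).round(1))
im=cv2.imread('pics/t2.png')
cv2.imwrite('pics/t2c.png',cv2.resize(im[120:280,300:480],(720,600),interpolation=cv2.INTER_CUBIC))
```

```text
[ 441.19365233 -263.40371702  157.47281234] [ 3.8132487   3.99001608 -0.91935977]
[ 444.1 -281.2  454.5]
[ 441.6 -282.3  454.4]
[ 437.  -283.1  454.8]
[ 431.7 -284.2  455.7]
[ 414.1 -289.5  454.7]
```

View pics/t2c.png

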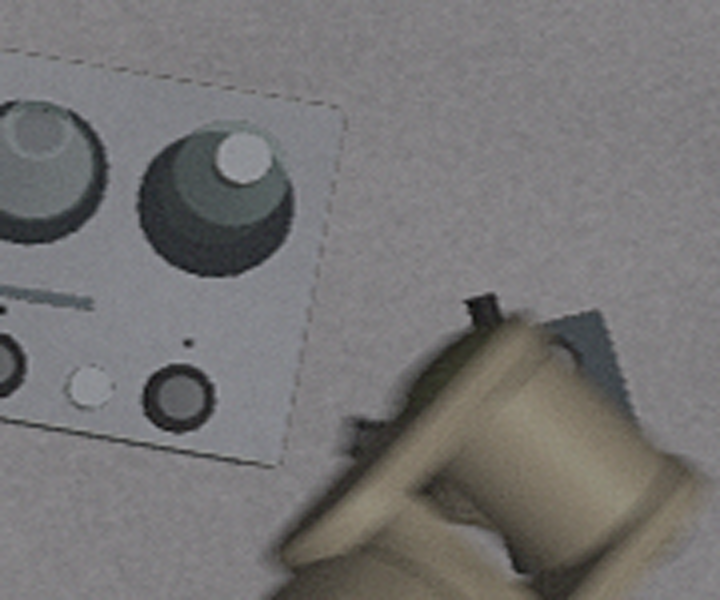

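The arm still hides the rocker. I'll move above the middle key and check from there.

Emit:
play_rows(deltas=[[0, 0.8, 0, 0, 0, 0, -1], [0, 0.8, 0, 0, 0, 0, -1], [0.2, 0.8, 0, 0, 0, 0, -1], [0.3, 0.8, 0, 0, 0, 0, -1], [0.3, 0.8, 0, 0, 0, 0, -1], [0.3, 0.8, 0, 0, 0, 0, -1], [0.3, 0.8, 0, 0, 0, 0, -1], [0.2, 0.5, 0, 0, 0, 0, -1]])

```text
time_s: 5.75
eef_pos: [506.0, -24.0, 157.3]
ee_rot: [-0.001, 0.113, 0.994, 0.0]
force: [-0.1, -0.3, 0.1]
grip_width: 0.001
```

Emit:
play_rows(deltas=[[0, 0, -0.3, 0, 0, 0, -1], [0, 0, 0, 0, 0, 0, -1], [0, 0, 0, 0, 0, 0, -1], [0, 0, 0, 0, 0, 0, -1]])

```text
time_s: 6.08
eef_pos: [505.8, -27.3, 145.9]
ee_rot: [-0.0, 0.115, 0.993, -0.0]
force: [-1.3, -0.0, 0.3]
grip_width: 0.004
```

Run:
```python
from h import *
c=snap('top','t3');B=lambda x,y:(400+x/5-.4,190+y/5-.4)
for q in((230,255),(233,262),(236,275),(240,290),(255,340)):print(world(c,*B(*q),r=1).round(1))
w=snap('wrist','w2');s=sensors.sense();print(s['eef_pos'],s['force'])
b=cv2.resize(c['pixels'][190:280,400:480,::-1],(372,420),interpolation=cv2.INTER_CUBIC)
cv2.imwrite('pics/m.png',np.hstack([w['pixels'][:,100:500,::-1],b]))
```

```text
[ 449.7 -400.5   71. ]
[ 446.1 -402.5   69.6]
[ 439.4 -403.7   70.1]
[ 431.7 -405.6   70.2]
[ 406.2 -409.6   80.5]
[506.01681837 -27.33263938 146.11312252] [-0.24022109 -0.08119909 -0.16479953]
```

View pics/m.png

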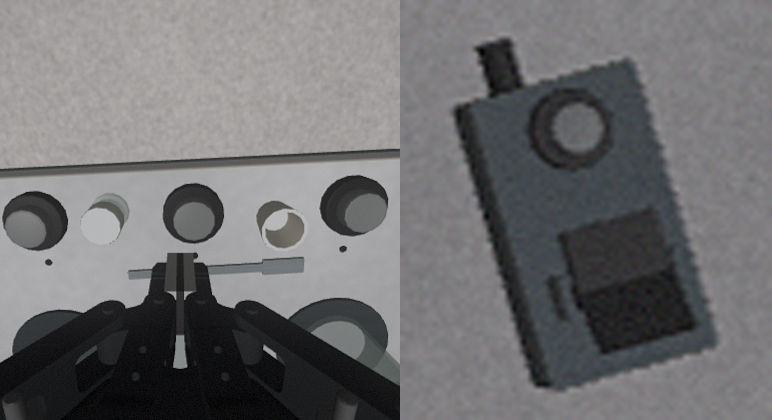

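The far half of the rocker now reads level at 70–71 mm, and the near half is raised, so the rocker is on. In the wrist view the middle key's top is at (194+100, 222), with the tips at (280,256).

Run:
```python
from h import *
c=dict(np.load('pics/w2.npz'));T=c['tool_from_camera'];s=sensors.sense();q=s['ee_rot'];R=Rot.from_quat([q[1],q[2],q[3],q[0]]).as_matrix()
d=R@T[:3,:3]@np.array([(294-c['cx'])/c['fx'],(222-c['cy'])/c['fy'],1]);e=R@T[:3,3]+s['eef_pos'];p=e+d*(84-e[2])/d[2]
print(p,(p-s['eef_pos'])/40)
```

```text
[506.61880351 -16.21368403  84.        ] [ 0.01504963  0.27797388 -1.55282806]
```

The two views agree to about 1 mm, so I'll lower onto the key.

Emit:
play_rows(deltas=[[0.02, 0.29, -0.3, 0, 0, 0, -1], [0, 0, -0.5, 0, 0, 0, -1], [0, 0, -0.5, 0, 0, 0, -1], [0, 0, -0.1, 0, 0, 0, -1], [0, 0, 0, 0, 0, 0, -1]])

```text
time_s: 6.6
eef_pos: [506.3, -15.3, 89.2]
ee_rot: [-0.001, 0.114, 0.993, 0.0]
force: [0.8, 0.2, 0.3]
grip_width: -0.0
```

Emit:
play_rows(deltas=[[0, 0, -0.1, 0, 0, 0, -1], [0, 0, -0.1, 0, 0, 0, -1], [0, 0, 0, 0, 0, 0, -1]])

```text
time_s: 6.85
eef_pos: [507.3, -15.3, 82.1]
ee_rot: [0.001, 0.114, 0.993, -0.0]
force: [0.3, -1.4, 0.7]
grip_width: -0.001
```

Emit:
play_rows(deltas=[[0, 0, -0.06, 0, 0, 0, -1], [0, 0, -0.05, 0, 0, 0, -1], [0, 0, 0, 0, 0, 0, -1]])

```text
time_s: 7.1
eef_pos: [507.3, -15.3, 77.6]
ee_rot: [0.001, 0.114, 0.993, -0.0]
force: [0.2, -1.9, 3.5]
grip_width: -0.001
```

Emit:
play_rows(deltas=[[0, 0, -0.03, 0, 0, 0, -1], [0, 0, 0, 0, 0, 0, -1]])

```text
time_s: 7.27
eef_pos: [507.3, -15.2, 76.4]
ee_rot: [0.001, 0.114, 0.993, -0.0]
force: [1.7, -2.2, 3.4]
grip_width: 0.001
```

Emit:
play_rows(deltas=[[0, 0, -0.03, 0, 0, 0, -1], [0, 0, 0, 0, 0, 0, -1], [0, 0, 0, 0, 0, 0, -1]])

```text
time_s: 7.52
eef_pos: [507.3, -15.2, 75.9]
ee_rot: [0.001, 0.114, 0.993, -0.0]
force: [-2.1, -1.2, 12.5]
grip_width: 0.001
```

The key bottomed out at 75.9 mm, with the force rising to 12.5 N. I'll let it up and back off.

Emit:
play_rows(deltas=[[0, 0, 0.2, 0, 0, 0, -1], [0, 0, 0.4, 0, 0, 0, -1], [0, 0, 0.7, 0, 0, 0, -1], [0, 0, 0.8, 0, 0, 0, -1], [-0.6, 0, 0.3, 0, 0, 0, -1], [-0.9, 0, 0, 0, 0, 0, -1], [-0.9, 0, 0, 0, 0, 0, -1], [-0.9, 0, 0, 0, 0, 0, -1]])

```text
time_s: 8.18
eef_pos: [372.7, -14.4, 170.5]
ee_rot: [-0.001, 0.114, 0.993, 0.0]
force: [0.6, -0.1, 0.4]
grip_width: 0.001
```

Emit:
play_rows(deltas=[[0, 0, 0, 0, 0, 0, -1], [0, 0, 0, 0, 0, 0, -1], [0, 0, 0, 0, 0, 0, -1], [0, 0, 0, 0, 0, 0, -1], [0, 0, 0, 0, 0, 0, -1], [0, 0, 0, 0, 0, 0, -1]])

```text
time_s: 8.68
eef_pos: [375.3, -15.0, 170.8]
ee_rot: [-0.0, 0.114, 0.993, 0.0]
force: [-0.2, 0.4, -0.0]
grip_width: -0.003
```

Run:
```python
from h import *
c=snap('top','t4');o=dict(np.load('pics/top.npz'))
for u,v in((250,208),(297,217),(344,225),(438,217),(446,242),(444,240)):print(u,v,world(c,u,v,r=1).round(1),world(o,u,v,r=1).round(1))
s=sensors.sense();print(s['time_s'],s['eef_pos'],s['force'])
cv2.imwrite('pics/t4c.png',cv2.resize(c['pixels'][125:275,120:480,::-1],(792,330),interpolation=cv2.INTER_CUBIC))
d=cv2.absdiff(c['pixels'],o['pixels']).max(2);d=cv2.medianBlur(d,3)
print([(x,y,(d[y:y+20,x:x+20]>40).sum()) for y in range(120,280,20) for x in range(120,480,20) if (d[y:y+20,x:x+20]>40).sum()>6])
```

```text
250 208 [528.5 106.8  86.8] [528.8 107.2  82.8]
297 217 [506.5 -14.9  84.8] [506.6 -14.9  82.4]
344 225 [ 487.  -136.2   83.9] [ 487.  -136.3   83.3]
438 217 [ 511.1 -383.6   65.1] [ 511.  -382.9   67.6]
446 242 [ 446.1 -401.6   70.8] [ 446.  -398.5   80.8]
444 240 [ 451.2 -396.9   69.6] [ 451.  -392.8   82.8]
8.7333 [375.20349708 -14.97635896 170.7620006 ] [0.52920605 0.3194095  0.19282499]
[(260, 240, np.int64(138)), (280, 240, np.int64(169)), (300, 240, np.int64(56)), (240, 260, np.int64(36)), (260, 260, np.int64(99)), (300, 260, np.int64(115)), (320, 260, np.int64(148))]
```

View pics/t4c.png

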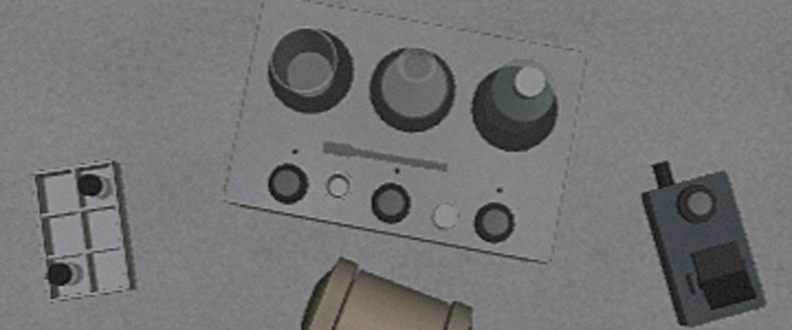

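The final view shows everything in place. The middle key (391,203) is up at 84–85 mm, the rocker's far half (718,262) is level at 70–71 mm, and the only image changes are where the arm stands. I'm handing the job in.

```bash
python3 -c "
from rig import order;print(order.finish_job())"
```

```text
the job is handed in; nothing more can be done
None
```

The power box is switched on and left on, and the key in front of the flask was pressed and came back up. I handed the job in at about 8.7 s; it reports no verdict.

- **Rocker:** I pressed the raised half with the shut fingertips until it hit its end stop at z = 70.9 mm, with 11 N on the tool. Depth readings afterwards show the far half level at 70–71 mm, against 71 mm when fully on.
- **Key:** The flask stands on the middle plate, so I pressed the middle key. It bottomed out at z = 75.9 mm, about 8 mm of travel, with 12.5 N at the end. That is about 8 N more than its spring needs, but below the 25 N limit. It now reads about 84.8 mm (84 mm when up, depth noise a few mm).
- **Everything else:** Comparing the top view before and after, the only differences around the stirrer, tray and power box were where the arm now stands, so the glassware and loose items appear unmoved. The other keys and the stop button read as up to within depth noise. The arm is clear, with wrist force about zero.

No check failed. One early look at the rocker was blocked by the arm, so I repeated it from a clear position.

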